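# Set out the grey filters by shade on the optical rail

## Robot

A 7-joint arm with a two-finger parallel gripper is mounted at the origin on the work surface. World frame = base frame: x ahead of the robot, y to its left, z up, the work surface at z = 0. Lengths are in mm, angles in rad, forces in N, time in s.
With the tool pointing down it reaches from about 425 to 975 mm from the base axis. Payload 16.7 kg.
Tool frame: the origin (TCP) lies midway between the tips of the shut fingers; the grasp point (between the pads) lies 19 mm behind it (ctrl.grip_depth is the distance from the TCP to the grasp point, in mm); z points along the fingers, y is the line along which they close (so a half turn about z gives the same grasp; the last joint's range is limited). The gripper opens to 85 mm and grips with 20 to 120 N. Pads are 22 mm wide; open, the fingers measure 114 mm over their backs; the gripper's body (76 mm by 85 mm) begins 54 mm behind the grasp point. The pads swing forward as they close: fully open they stand 13 mm farther back than shut.
Start: joints at [-1.425, 0.426, 0.074, 1.606, -0.034, 1.111, -0.067], TCP at [196.771, 645.645, 231.302] pointing down, gripper open.
Joint ranges: [-2.85, 2.85], [-0.5, 2.14], [-1.23, 1.37], [0.21, 2.46], [-1.02, 4.16], [0.16, 2.05], [-2.73, 2.73]. Speed limits (rad/s): [1.89, 1.89, 2.39, 2.39, 3.01, 3.01, 3.01].

## Interface

Orientations are given as a rotation vector (axis times angle).
In Python, from rig import ctrl gives the robot as it stands. The module is installed in compiled form; this text tells all that it offers.
- The arm moves only by the tool apply_moves, never from a script. Its argument "deltas" is one flat list of numbers, 7 for each row, row after row: the shift along the tool's x, y, z normalised to -1 to 1, where 1 is 0.3 m, then the turn, a rotation vector about the tool's x, y, z normalised to -1 to 1, where 1 is 30 degrees, then the opening, from -1 (shut) to 1 (fully open). In form: [dx, dy, dz, wx, wy, wz, gripper, dx, dy, dz, wx, wy, wz, gripper, ...]. A call has 1 to 5 rows; each row is the pose to reach, as a shift and turn from the pose commanded when the call began, along the tool's axes at that moment; what a row does not reach only later rows make up. A row lasts 1/10 s, in which the tool goes at most 50 mm and 8.59 degrees, less where a joint would pass 70% of its speed; a pose out of reach is approached as far as the arm can. A call with a number of a shift or a turn outside -1 to 1 is refused whole. A call with a gripper value outside its range is refused whole. The fingers move at their own pace and stop on an object; the grip force is fixed at half the most. Time passes only in rows, so rows that repeat a pose let the fingers close. It gives the time, the measured TCP pose, the force, the opening and the grip force at its end, in the units of the state.
- ctrl.observe(): the state, without advancing time (a new reading comes with each control period).
- ctrl.snapshot(name): name is "scene" or "top" or "wrist"; returns a dict with "color" (420x560x3 uint8, red, green, blue), "fx", "fy", "cx", "cy" (pixels), "T" (4x4, takes a point from camera to world coordinates). Camera axes: x right, y down, z forward; pixel columns grow to the right and rows downward; lengths in mm; the calibration is good to about 2 mm. A picture is of the moment at which its call begins. There is no depth.
- ctrl.finish_job(): hands the job in; it is judged then, once.
The state is a dict: "time": time; "joint_pos": joint angles; "joint_vel": joint speeds; "tau": joint torques, N m; "tcp_pos": TCP position; "tcp_rot": TCP orientation; "contact_force": force on the tool from outside, world axes, zero at the start; "moment": the same for the moment, N m; "finger_gap": opening from 0.0 (shut) to 1.0 (fully open); "finger_force": force on a finger pad.
Only numpy, scipy, OpenCV 4.12 (cv2) and the standard library are available. Lean on these libraries where they do the work, as an engineer would, in place of code of your own. Each camera call takes 0.05 s, during which the arm holds its last target. There are 200 camera calls.

## Task

Line up the four grey-scale filters (white, mid grey, dark grey, black) on the rail's four blue pads in order of shade, the lightest next to the green end block and the darkest at the other end. Each filter stands flat, disc up, centred in the ring of its pad, and is set down gently, not dropped; leave the amber filter where it is.

Things in the scene. Friction and masses are not known exactly. Their poses are not given: they have to be found in the camera images.
- filter_lightest: The lightest neutral-density filter: an upright black round cell, 54 mm in diameter and 34 mm high (0.12 kg), with a thin silver rim on top around a 49 mm disc of white. It stands loose on the bench, disc up. Origin: centre of its underside; z is its axis, up. Yaw means nothing.
- filter_light: The second lightest neutral-density filter: an upright black round cell, 54 mm in diameter and 34 mm high (0.12 kg), with a thin silver rim on top around a 49 mm disc of mid grey. It stands loose on the bench, disc up. Origin: centre of its underside; z is its axis, up. Yaw means nothing.
- filter_dark: The second darkest neutral-density filter: an upright black round cell, 54 mm in diameter and 34 mm high (0.12 kg), with a thin silver rim on top around a 49 mm disc of dark grey. It stands loose on the bench, disc up. Origin: centre of its underside; z is its axis, up. Yaw means nothing.
- filter_darkest: The darkest neutral-density filter: an upright black round cell, 54 mm in diameter and 34 mm high (0.12 kg), with a thin silver rim on top around a 49 mm disc of black. It stands loose on the bench, disc up. Origin: centre of its underside; z is its axis, up. Yaw means nothing.
- filter_amber: A colour filter in the same black round cell (54 mm in diameter, 34 mm high) with an orange-amber disc on top. It stands loose among the grey ones and does not belong in the row. Origin: centre of its underside, z up.
- pad_a: One of four alike blue pads, 62 x 62 x 4 mm with a thin white 60 mm ring, fixed in a row (a, b, c, d) on a low black rail 64 mm wide, 450 mm long; 82 to 94 mm between neighbours. Origin: centre of its underside, on the rail's top, 18 mm above the bench; its top is at 22 mm. y runs along the row from a to d, x across it. Either pad_a or pad_d is next to the green block.
- pad_b: One of four alike blue pads, 62 x 62 x 4 mm with a thin white 60 mm ring, fixed in a row (a, b, c, d) on a low black rail 64 mm wide, 450 mm long; 82 to 94 mm between neighbours. Origin: centre of its underside, on the rail's top, 18 mm above the bench; its top is at 22 mm. y runs along the row from a to d, x across it. Either pad_a or pad_d is next to the green block.
- pad_c: One of four alike blue pads, 62 x 62 x 4 mm with a thin white 60 mm ring, fixed in a row (a, b, c, d) on a low black rail 64 mm wide, 450 mm long; 82 to 94 mm between neighbours. Origin: centre of its underside, on the rail's top, 18 mm above the bench; its top is at 22 mm. y runs along the row from a to d, x across it. Either pad_a or pad_d is next to the green block.
- pad_d: One of four alike blue pads, 62 x 62 x 4 mm with a thin white 60 mm ring, fixed in a row (a, b, c, d) on a low black rail 64 mm wide, 450 mm long; 82 to 94 mm between neighbours. Origin: centre of its underside, on the rail's top, 18 mm above the bench; its top is at 22 mm. y runs along the row from a to d, x across it. Either pad_a or pad_d is next to the green block.
- green_end: Lime-green end block, 60 mm across the rail, 28 mm along it, 26 mm high, fixed on one end of the rail, 65 to 71 mm (centre to centre) beyond the end pad where the row begins; a grey block of the same shape stands at the other end. Origin: centre of its underside, on the rail's top, 18 mm above the bench.

How it is judged:
By the outcome, as a careful person would: the job done as asked, in the order asked, and still so for the second after the job is handed in, with the robot touching nothing.
It also fails if it takes over 88 s, if anything falls off the work surface, if the arm or the gripper's body presses on something with over 40 N, if the wrist force passes 120 N, or if a joint passes its speed limit or range.

## Working session

There is one attempt and no reset: what is moved stays moved. The work goes in short steps, Python scripts to look and compute and a tool call to move; the robot and the scene stay as the last step left them, time stands still between calls to the robot, and variables do not carry over. Pictures are saved under pics/ and viewed, at most 14 in all, crops included, and the job is handed in when it is done.

Besides the shell and the picture viewer there is one more tool, called as name(argument=value, ...) on one line, values as JSON. apply_moves: Moves the arm, as the interface text tells. Its arguments: {"type":"object","properties":{"deltas":{"type":"array","items":{"type":"number"}}},"required":["deltas"]}

```bash
mkdir -p pics; python3 - <<'E'
from rig import ctrl
import cv2,numpy as np
s=ctrl.observe();print(s)
for n in("top","scene"):
    d=ctrl.snapshot(n);cv2.imwrite(f"pics/{n}0.png",d["color"][:,:,::-1]);print(n,d["fx"],d["cx"],d["cy"],np.round(d["T"],3).tolist())
E
```

```text
{'time': 0.0, 'joint_pos': array([-1.42451652,  0.42675118,  0.07383849,  1.60661168, -0.03412336,
        1.11083432, -0.06709717]), 'joint_vel': array([-1.71544271e-03,  7.21678700e-04,  2.34587957e-04,  5.59629881e-06,
       -2.70444235e-03, -1.19027603e-03,  7.79148207e-04]), 'tau': array([ 2.39704723e-04, -9.49823642e+01,  3.76107439e+00, -4.63516831e+01,
        1.91373343e-02,  1.00735493e-02,  9.62619168e-06]), 'tcp_pos': array([196.64409756, 645.27818806, 230.59538091]), 'tcp_rot': array([-4.62943316e-01, -3.10716985e+00,  2.10446647e-03]), 'contact_force': array([-0.28022246, -0.32293602,  0.22664086]), 'moment': array([-0.02008489, -0.00599046, -0.01339265]), 'finger_force': 0.0, 'finger_gap': 1.003087317456776}
top 446.8281235864101 283.36454522782753 207.69816030252096 [[-0.011, -0.99, 0.141, 375.162], [-1.0, 0.012, 0.008, -16.361], [-0.01, -0.141, -0.99, 1168.707], [0.0, 0.0, 0.0, 1.0]]
scene 428.6528442088855 280.258993930802 206.9031221903477 [[0.754, 0.541, -0.372, 914.49], [0.656, -0.631, 0.414, -398.527], [-0.011, -0.556, -0.831, 886.204], [0.0, 0.0, 0.0, 1.0]]
```

View pics/top0.png

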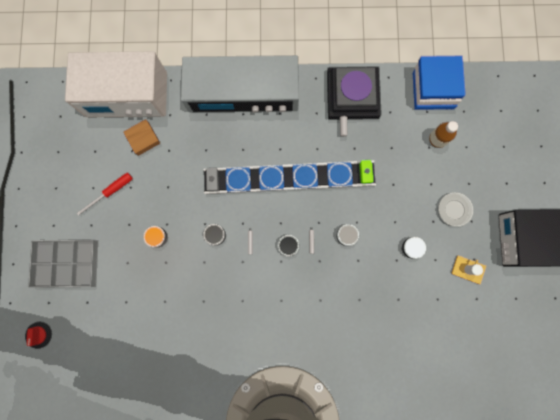

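View pics/scene0.png

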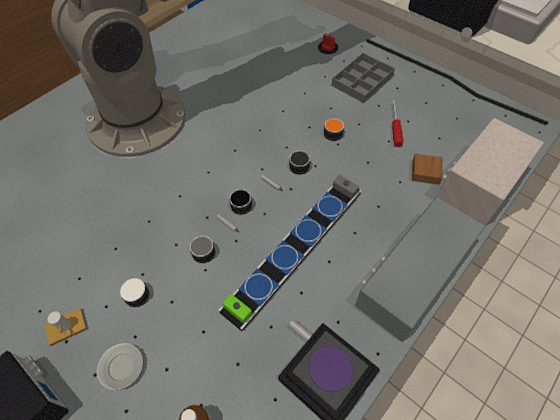

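The top view shows the green block on the right (367,171) and pads at about (339,174), (305,176), (272,177) and (238,179). The filters are white (414,248), mid grey (347,235), black (288,245), dark grey (214,234) and amber (154,237). The scene view agrees.

```bash
cat > h.py <<'E'
from rig import ctrl
import cv2,numpy as np
from scipy.spatial.transform import Rotation as Ro
def ray(d,uv,z):
    T=np.array(d["T"]);v=T[:3,:3]@[(uv[0]-d["cx"])/d["fx"],(uv[1]-d["cy"])/d["fy"],1]
    return (T[:3,3]+v*(z-T[2,3])/v[2])[:2]
def proj(d,p):
    T=np.array(d["T"]);q=T[:3,:3].T@(np.array(p)-T[:3,3]);return d["fx"]*q[0]/q[2]+d["cx"],d["fy"]*q[1]/q[2]+d["cy"]
def blue(d,amin=100):
    c=cv2.cvtColor(d["color"],cv2.COLOR_RGB2HSV);m=cv2.inRange(c,(100,90,50),(125,255,255))
    cs,_=cv2.findContours(m,cv2.RETR_EXTERNAL,cv2.CHAIN_APPROX_NONE)
    return [cv2.minAreaRect(k) for k in cs if cv2.contourArea(k)>amin]
def delta(target,yaw):
    """world TCP target (mm), tool-x heading (deg) -> normalised tool shift & turn"""
    s=ctrl.observe();R=Ro.from_rotvec(s["tcp_rot"]);a=np.radians(yaw)
    x=np.array([np.cos(a),np.sin(a),0]);z=np.array([0,0,-1.]);G=Ro.from_matrix(np.c_[x,np.cross(z,x),z])
    return np.round(R.inv().apply(np.array(target)-s["tcp_pos"])/300,4),np.round(np.degrees((R.inv()*G).as_rotvec())/30,4)
E
python3 - <<'E'
from h import *
for n in("top","scene"):
    d=ctrl.snapshot(n)
    print(n,"pads",[(np.round(r[0]),np.round(r[1]),np.round(ray(d,r[0],22),1)) for r in blue(d)])
    P={"top":[(414,248),(347,235),(288,245),(214,234),(154,237)],"scene":[(134,288),(203,245),(241,198),(300,158),(334,126)]}[n]
    for p in P: print(p,np.round(ray(d,p,34),1))
print("green",ray(ctrl.snapshot("top"),(367,171),44))
d=ctrl.snapshot("wrist");cv2.imwrite("pics/w0.png",d["color"][:,:,::-1])
T=np.array(d["T"]);s=ctrl.observe();R=Ro.from_rotvec(s["tcp_rot"]);print(d["fx"],R.inv().apply(T[:3,3]-s["tcp_pos"]),R.inv().as_matrix()@T[:3,:3])
for q,yaw in (((500,-100,231),90),): print(delta(q,yaw))
E
```

```text
top pads [(array([238., 179.]), array([18., 19.]), array([616. , 112.2])), (array([271., 178.]), array([19., 18.]), array([618.9,  24.4])), (array([305., 175.]), array([18., 18.]), array([624.4, -64.7])), (array([340., 174.]), array([18., 19.]), array([ 625.9, -155. ])), (array([426.,  99.]), array([55., 28.]), array([ 828. , -392.2])), (array([442.,  77.]), array([42., 45.]), array([ 889.2, -437.2]))]
(414, 248) [ 430.1 -336. ]
(347, 235) [ 464.9 -168. ]
(288, 245) [441.3 -17.9]
(214, 234) [471.4 170.3]
(154, 237) [465.5 323.3]
scene pads [(array([258., 286.]), array([22., 24.]), array([ 626.1, -154.9])), (array([284., 257.]), array([20., 23.]), array([623.8, -64.6])), (array([308., 230.]), array([18., 22.]), array([619.5,  24.7])), (array([330., 206.]), array([17., 21.]), array([615.6, 112.4]))]
(134, 288) [ 432.8 -334.4]
(203, 245) [ 468.3 -166.5]
(241, 198) [443.4 -16.9]
(300, 158) [471.7 173.7]
(334, 126) [469.8 321.9]
green [ 628.0450437 -223.0638992]
317.68939862137984 [  83.19529925   -0.38122392 -142.6418525 ] [[-2.69902922e-04 -9.47750484e-01 -3.19012456e-01]
 [ 9.99998691e-01  2.53156733e-04 -1.59815699e-03]
 [ 1.59541421e-03 -3.19012470e-01  9.47749175e-01]]
(array([-1.6915e+00, -2.0823e+00,  1.2000e-03]), array([-9.0000e-04,  6.0000e-04,  2.4349e+00]))
```

View pics/w0.png

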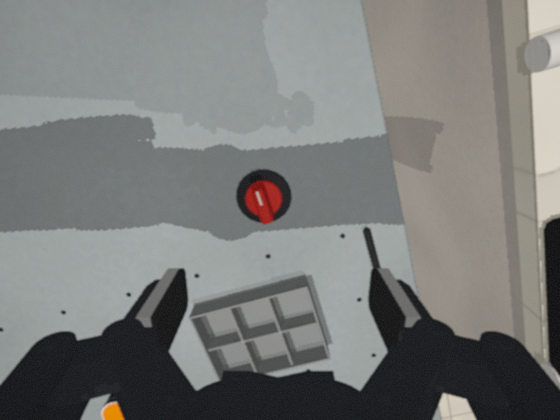

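The wrist view shows the red button (264,195) and the tray, with the fingers framing the lower middle. The positions from top and scene agree to within a few mm. I'll start with the dark grey filter.

```bash
cat >> h.py <<'E'
def plan(*wps):
    """waypoints (x,y,z,yaw) one per call -> deltas rows, each chained from the one before"""
    s=ctrl.observe();R=Ro.from_rotvec(s["tcp_rot"]);p=s["tcp_pos"]
    for x,y,z,yaw in wps:
        a=np.radians(yaw);X=np.array([np.cos(a),np.sin(a),0]);Z=np.array([0,0,-1.]);G=Ro.from_matrix(np.c_[X,np.cross(Z,X),Z])
        print(np.round(R.inv().apply(np.array([x,y,z])-p)/300,3),np.round(np.degrees((R.inv()*G).as_rotvec())/30,3))
        R,p=G,np.array([x,y,z])
E
python3 - <<'E'
from h import *
plan((300,470,225,139),(400,310,190,115),(471,172,150,92.2))
E
```

```text
[-0.5   -0.459  0.02 ] [-0.001  0.     0.802]
[-0.601 -0.184  0.117] [0.  0.  0.8]
[-0.517  0.02   0.133] [0.   0.   0.76]
```

apply_moves(deltas=[-0.5,-0.459,0.02,0,0,0.8,1,-0.5,-0.459,0.02,0,0,0.8,1,-0.5,-0.459,0.02,0,0,0.8,1,-0.5,-0.459,0.02,0,0,0.8,1,-0.5,-0.459,0.02,0,0,0.8,1])

```text
time: 0.8
tcp_pos: [303.9, 464.7, 225.6]
tcp_rot: [1.109, 2.938, -0.001]
contact_force: [-1.1, 0.7, 0.9]
finger_gap: 1.002
finger_force: 0.0
```

apply_moves(deltas=[-0.6,-0.184,0.117,0,0,0.8,1,-0.6,-0.184,0.117,0,0,0.8,1,-0.6,-0.184,0.117,0,0,0.8,1,-0.6,-0.184,0.117,0,0,0.8,1,-0.6,-0.184,0.117,0,0,0.8,1])

```text
time: 1.3
tcp_pos: [402.2, 305.4, 189.7]
tcp_rot: [1.695, 2.644, -0.002]
contact_force: [-0.8, 1.2, 0.8]
finger_gap: 1.001
finger_force: 0.0
```

apply_moves(deltas=[-0.517,0.02,0.133,0,0,0.76,1,-0.517,0.02,0.133,0,0,0.76,1,-0.517,0.02,0.133,0,0,0.76,1,-0.517,0.02,0.133,0,0,0.76,1,-0.517,0.02,0.133,0,0,0.76,1])

```text
time: 1.8
tcp_pos: [471.5, 171.0, 150.0]
tcp_rot: [2.18, 2.262, -0.001]
contact_force: [0.0, -0.2, 0.8]
finger_gap: 1.0
finger_force: 0.0
```

```bash
python3 - <<'E'
from h import *
s=ctrl.observe();print(s["time"],s["joint_pos"],s["tcp_pos"])
d=ctrl.snapshot("wrist");cv2.imwrite("pics/w1.png",d["color"][:,:,::-1])
print(proj(d,(471,172,34)))
E
```

```text
1.8 [-0.90822386  0.26228158  0.50420552  2.09185868 -0.17029352  0.82678651
 -0.2657947 ] [471.48887285 170.95563802 150.00211242]
(np.float64(278.8133436693466), np.float64(199.18858057794958))
```

View pics/w1.png

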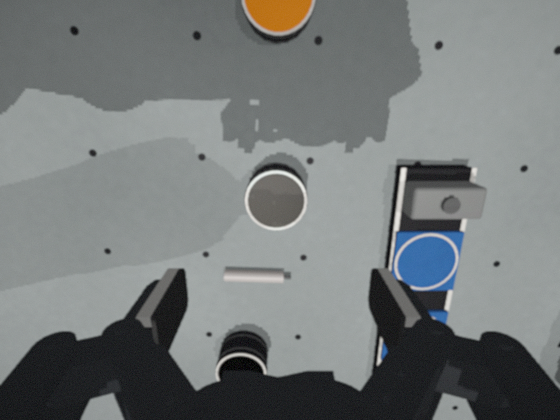

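The wrist view shows the dark grey filter at (276,199), within 3 px of the projection. Pad 112 is at (427,260). I'll refine by fitting the rim.

```bash
cat >> h.py <<'E'
def rim(d,guess,thr=185):
    m=cv2.inRange(d["color"],(thr,)*3,(255,)*3);cs,_=cv2.findContours(m,cv2.RETR_EXTERNAL,cv2.CHAIN_APPROX_NONE)
    out=[]
    for k in cs:
        if len(k)<60: continue
        e=cv2.fitEllipse(cv2.convexHull(k)) 
        if np.hypot(*(np.array(e[0])-guess))<25: out.append(e)
    return out
E
python3 - <<'E'
from h import *
d=ctrl.snapshot("wrist")
for e in rim(d,(276,199)): print(np.round(e[0],1),np.round(e[1],1),np.round(ray(d,e[0],34),1))
for r in blue(d,500): print(np.round(r[0],1),np.round(r[1],1),np.round(ray(d,r[0],22),1))
E
```

```text
[276.1 202.2] [59.6 61.9] [468.4 170.8]
[426.  263.5] [49. 56.] [614.2 110.9]
```

```bash
python3 - <<'E'
from h import *
print(ctrl.observe()["tcp_pos"])
for img in (ctrl.snapshot("wrist"),dict(ctrl.snapshot("wrist"),color=cv2.imread("pics/w1.png")[:,:,::-1])):
    m=cv2.inRange(img["color"],(185,)*3,(255,)*3);cs,_=cv2.findContours(m,cv2.RETR_EXTERNAL,cv2.CHAIN_APPROX_NONE)
    for k in cs:
        if len(k)>60 : print(cv2.boundingRect(k),cv2.minEnclosingCircle(k))
d=ctrl.snapshot("wrist")
print(ctrl.observe()["tcp_pos"],[ray(d,r[0],22) for r in blue(d,500)],rim(d,(276,199))[0][0])
plan((470,171.3,60,92.2),(470,171.3,2,92.2))
E
```

```text
[470.77762834 173.50452411 150.42583345]
(227, 356, 38, 17) ((245.5, 365.5), 19.6087703704834)
(224, 278, 59, 6) ((253.0, 281.0), 29.06898307800293)
(395, 237, 62, 55) ((425.13690185546875, 263.44525146484375), 32.276153564453125)
(246, 174, 62, 60) ((276.3509216308594, 203.54678344726562), 30.853715896606445)
(394, 172, 12, 65) ((399.5, 204.0), 32.46931457519531)
(216, 354, 50, 19) ((240.5, 370.0), 24.58159637451172)
(224, 276, 59, 6) ((253.0, 278.0), 29.06898307800293)
(395, 234, 63, 55) ((426.03448486328125, 261.4827575683594), 32.46163558959961)
(245, 171, 62, 60) ((275.6995544433594, 199.98558044433594), 31.101852416992188)
(394, 168, 12, 64) ((399.5, 199.5), 31.976652145385742)
[470.64394288 174.034341   150.56847198] [array([614.14809027, 110.56844384])] (276.52734375, 204.22068786621094)
[-0.009 -0.003  0.302] [ 0.    -0.001  0.007]
[0.    0.    0.193] [0. 0. 0.]
```

```bash
python3 - <<'E'
from h import *
for i in range(4): d=ctrl.snapshot("wrist")
print(ctrl.observe()["tcp_pos"],[ray(d,r[0],22) for r in blue(d,500)],ray(d,rim(d,(276,199))[0][0],34))
plan((469,171,60,92.2),(469,171,2,92.2))
E
```

```text
[470.82976503 173.23389725 150.47746629] [array([613.96286145, 110.83442429])] [468.45515552 170.50849712]
[-0.007 -0.006  0.302] [ 0.    -0.001  0.004]
[0.    0.    0.193] [0. 0. 0.]
```

apply_moves(deltas=[-0.008,-0.006,0.1,0,0,0,1,-0.008,-0.006,0.2,0,0,0,1,-0.008,-0.006,0.3,0,0,0,1,-0.008,-0.006,0.4,0,0,0,1,-0.008,-0.006,0.45,0,0,0,1])

```text
time: 2.75
tcp_pos: [468.3, 170.0, 13.2]
tcp_rot: [-2.176, -2.265, 0.003]
contact_force: [-0.5, 0.3, 0.8]
finger_gap: 1.001
finger_force: 0.0
```

```bash
python3 - <<'E'
from h import *
for i in range(4): d=ctrl.snapshot("wrist")
print(ctrl.observe()["tcp_pos"],ctrl.observe()["contact_force"])
cv2.imwrite("pics/w2.png",d["color"][:,:,::-1])
plan((468.8,170.6,2,92.2))
E
```

```text
[469.43415668 170.11233085  15.6632778 ] [0.31660957 0.0477047  0.34060339]
[ 0.002 -0.002  0.046] [-0.     0.     0.002]
```

View pics/w2.png

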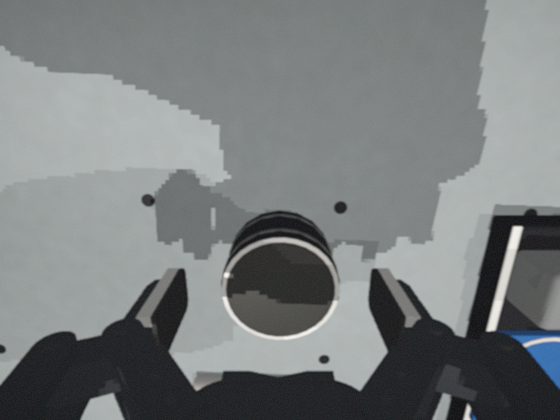

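The filter is centred between the fingers at (281,287). I'll lower, close and lift.

apply_moves(deltas=[0.002,-0.001,0.022,0,0,0,1,0.002,-0.001,0.044,0,0,0,1,0.002,-0.001,0.044,0,0,0,-1,0.002,-0.001,0.044,0,0,0,-1,0.002,-0.001,0.044,0,0,0,-1])

```text
time: 3.45
tcp_pos: [469.0, 170.7, 2.6]
tcp_rot: [-2.177, -2.264, -0.0]
contact_force: [-1.8, -1.2, 5.8]
finger_gap: 0.616
finger_force: 61.4
```

apply_moves(deltas=[0,0,0,0,0,0,-1,0,0,0,0,0,0,-1,0,0,0,0,0,0,-1,0,0,0,0,0,0,-1,0,0,0,0,0,0,-1])

```text
time: 3.95
tcp_pos: [469.0, 170.7, 2.6]
tcp_rot: [-2.177, -2.264, -0.001]
contact_force: [-2.1, -0.9, 7.6]
finger_gap: 0.619
finger_force: 61.4
```

```bash
python3 - <<'E'
from h import *
plan((469,170.7,92,92.2),(619,23.2,92,92.2))
E
```

```text
[ 0.    -0.    -0.298] [ 0.    -0.001  0.001]
[-0.51   0.481  0.   ] [0. 0. 0.]
```

apply_moves(deltas=[0,0,-0.08,0,0,0,-1,0,0,-0.18,0,0,0,-1,0,0,-0.3,0,0,0,-1,-0.1,0.1,-0.3,0,0,0,-1,-0.2,0.19,-0.3,0,0,0,-1])

```text
time: 4.45
tcp_pos: [529.5, 114.3, 93.8]
tcp_rot: [2.172, 2.269, 0.005]
contact_force: [0.3, -0.2, -1.4]
finger_gap: 0.614
finger_force: 63.1
```

apply_moves(deltas=[-0.1,0.1,0,0,0,0,-1,-0.2,0.19,0,0,0,0,-1,-0.27,0.25,0,0,0,0,-1,-0.31,0.29,0,0,0,0,-1,-0.31,0.29,0,0,0,0,-1])

```text
time: 4.95
tcp_pos: [619.9, 21.6, 92.2]
tcp_rot: [2.179, 2.261, -0.0]
contact_force: [-0.2, -0.0, -0.8]
finger_gap: 0.617
finger_force: 63.2
```

```bash
python3 - <<'E'
from h import *
for i in range(5): d=ctrl.snapshot("wrist")
print(ctrl.observe()["tcp_pos"],[(np.round(r[1]),ray(d,r[0],22)) for r in blue(d,500)])
cv2.imwrite("pics/w3.png",d["color"][:,:,::-1])
for e in rim(d,(281,287)):print(e,ray(d,e[0],ctrl.observe()["tcp_pos"][2]+31.4))
print(proj(d,(619,23.2,22)))
E
```

```text
[618.13234306  24.78567861  92.06362174] [(array([75., 46.]), array([617.10817755,  32.61618269])), (array([87., 35.]), array([616.38770249,  43.08851094])), (array([95., 42.]), array([614.32985505,  91.59743783])), (array([91., 85.]), array([613.76007316, 111.41141217])), (array([ 47., 101.]), array([613.25433201, 129.23281268]))]
(np.float64(280.73794222056387), np.float64(222.16123442135003))
```

View pics/w3.png

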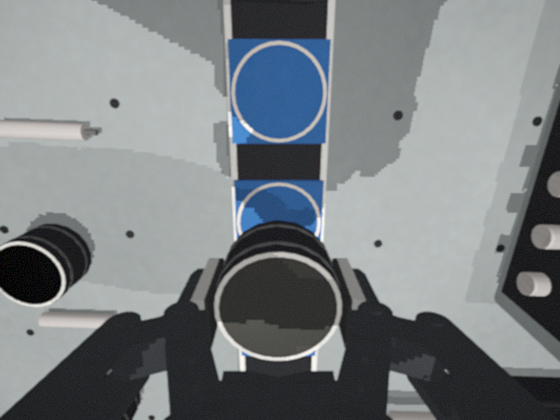

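The held disc is at (279,307). The next free pad is at (279,91), and the target pad is partly hidden at (279,210).

```bash
python3 - <<'E'
from h import *
for i in range(3): d=ctrl.snapshot("wrist")
t=ctrl.observe()["tcp_pos"];print(t)
for thr in(110,130,150,170):
    for e in rim(d,(279,307),thr):print(thr,np.round(e[0],1),np.round(e[1],1),ray(d,e[0],t[2]+31.4)-t[:2])
print("pad d",[ray(d,np.mean([(226,40),(330,143)],0),22)])
# ring ellipse of free pad and the visible top ring of the target
m=cv2.inRange(d["color"],(150,)*3,(255,)*3)
for v in (91,210):
    xs=np.where(m[v,200:360])[0]+200;print(v,xs)
E
```

```text
[618.5415253   24.32800052  92.23644236]
110 [277.6 331.1] [140.  163.5] [ -0.80476498 -11.40293257]Traceback (most recent call last):
  File "<stdin>", line 5, in <module>
  File "h.py", line 30, in rim
    e=cv2.fitEllipse(cv2.convexHull(k))
cv2.error: OpenCV(4.12.0) /io/opencv/modules/imgproc/src/shapedescr.cpp:361: error: (-201:Incorrect size of input array) There should be at least 5 points to fit the ellipse in function 'fitEllipseNoDirect'
```

```bash
python3 - <<'E'
from h import *
d=ctrl.snapshot("wrist");t=ctrl.observe()["tcp_pos"];print(t)
m=cv2.inRange(d["color"],(150,)*3,(255,)*3)
c=cv2.cvtColor(d["color"],cv2.COLOR_RGB2HSV);b=cv2.inRange(c,(100,90,30),(125,255,255))
for v in (60,90,120,195,210):
    xs=np.where(b[v,200:360])[0]+200;print(v,xs.min(),xs.max(),ray(d,((xs.min()+xs.max())/2,v),22))
ys=np.where(b[:250,279])[0];ys2=ys[np.r_[True,np.diff(ys)>2]|np.r_[np.diff(ys)>2,True]];print(ys2,[ray(d,(279,y),22)[1].round(1) for y in ys2])
for v in (295,300,305,310,315,320,335):
    xs=np.where(m[v,205:355])[0]+205;print(v,xs)
xs=np.where(m[240:370,279])[0]+240;print(xs)
print(ray(d,(279,307),t[2]+31.4)-t[:2])
E
```

```text
[618.57997326  24.10481169  92.20655899]
60 229 327 [613.24013389 128.99587167]
90 235 321 [613.93490201 111.76259406]
120 232 324 [614.6703331   93.52069743]
195 235 320 [616.36282343  42.86214649]
210 236 320 [617.15973834  31.77259701]
[ 37  38  45 136 142 143 178 180 186 221] [np.float64(141.6), np.float64(141.1), np.float64(137.3), np.float64(83.4), np.float64(79.5), np.float64(78.8), np.float64(55.1), np.float64(53.7), np.float64(49.4), np.float64(23.4)]
295 [216 217 218 219 336 337 338 339]
300 [216 217 218 337 338 339 340]
305 [215 216 217 338 339 340]
310 [215 216 217 338 339 340]
315 [216 217 218 337 338 339]
320 [217 218 219 336 337 338]
335 [216 217 218 219 220 221 222 223 224 225 226 227 228 229 327 328 329 330
 331 332 333 334 335 336 337 338 339 340]
[252 253 254 255 256 357 358 359 360]
[-0.6611665   0.75465192]
```

apply_moves(deltas=[-0.002,0,0.06,0,0,0,-1,-0.002,0,0.12,0,0,0,-1,-0.002,0,0.17,0,0,0,-1,-0.002,0,0.195,0,0,0,-1,-0.002,0,0.2,0,0,0,-1])

```text
time: 5.9
tcp_pos: [618.4, 22.8, 31.3]
tcp_rot: [-2.177, -2.264, 0.002]
contact_force: [-0.2, -0.5, -1.2]
finger_gap: 0.612
finger_force: 63.2
```

apply_moves(deltas=[0,0,0.005,0,0,0,-1,0,0,0.01,0,0,0,-1,0,0,0.015,0,0,0,-1,0,0,0.02,0,0,0,-1,0,0,0.022,0,0,0,-1])

```text
time: 6.4
tcp_pos: [618.9, 22.9, 25.6]
tcp_rot: [2.177, 2.265, 0.0]
contact_force: [-0.4, 0.2, -0.7]
finger_gap: 0.617
finger_force: 63.2
```

```bash
python3 - <<'E'
from h import *
for i in range(3): d=ctrl.snapshot("wrist")
s=ctrl.observe();print(s["tcp_pos"],s["contact_force"],s["tcp_rot"])
E
```

```text
[618.87030231  22.8103526   25.56798118] [ 0.113505    0.14659215 -1.19603189] [ 2.17746043e+00  2.26455029e+00 -1.90235556e-05]
```

apply_moves(deltas=[0.002,0,0.002,0,0,0,-1,0.002,0,0.003,0,0,0,-1,0.002,0,0.004,0,0,0,-1,0.002,0,0.004,0,0,0,-1,0.002,0,0.004,0,0,0,-1])

```text
time: 7.05
tcp_pos: [618.9, 23.6, 24.7]
tcp_rot: [-2.177, -2.265, -0.0]
contact_force: [-2.5, 1.1, 6.6]
finger_gap: 0.621
finger_force: 64.2
```

apply_moves(deltas=[0,0,0,0,0,0,1,0,0,0,0,0,0,1,0,0,0,0,0,0,1,0,0,0,0,0,0,1,0,0,-0.02,0,0,0,1])

```text
time: 7.55
tcp_pos: [618.3, 23.4, 29.9]
tcp_rot: [-2.177, -2.264, 0.002]
contact_force: [0.6, -0.1, 0.3]
finger_gap: 0.999
finger_force: 0.0
```

apply_moves(deltas=[0,0,-0.05,0,0,0,1,0,0,-0.15,0,0,0,1,0,0,-0.27,0,0,0,1,0,0,-0.4,0,0,0,1,0,0,-0.4,0,0,0,1])

```text
time: 8.05
tcp_pos: [621.6, 23.1, 156.5]
tcp_rot: [2.175, 2.261, 0.01]
contact_force: [0.2, -0.2, 0.2]
finger_gap: 0.999
finger_force: 0.0
```

```bash
python3 - <<'E'
from h import *
for i in range(5): d=ctrl.snapshot("wrist")
s=ctrl.observe();print(s["time"],s["tcp_pos"]);cv2.imwrite("pics/w4.png",d["color"][:,:,::-1])
plan((442,-17.5,130,92.2))
E
```

```text
8.3 [618.30035179  23.5178786  149.78437674]
[-0.114 -0.593  0.067] [-0.002  0.     0.002]
```

View pics/w4.png

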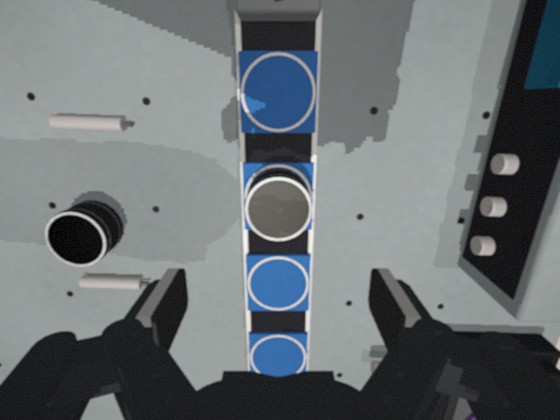

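The filter is standing on its pad, rim at (279,209), and the ring shows behind it. Next I'll measure the centring.

```bash
python3 - <<'E'
from h import *
d=ctrl.snapshot("wrist")
m=cv2.inRange(d["color"],(150,)*3,(255,)*3)
c=cv2.cvtColor(d["color"],cv2.COLOR_RGB2HSV);b=cv2.inRange(c,(100,90,30),(125,255,255))
for e in rim(d,(279,209)):print("rim",np.round(e[0],1),np.round(e[1],1),ray(d,e[0],56))
for v in(205,210,215):
    xs=np.where(m[v,240:320])[0]+240;print(xs)
print(np.where(m[160:250,279])[0]+160)
for v in (165,170,242,248):
    xs=np.where(b[v,200:360])[0]+200;print(v,xs.min(),xs.max(),ray(d,((xs.min()+xs.max())/2,v),22)) if len(xs) else 0
ys=np.where(b[:,250])[0];k=np.diff(ys)>3;print([ (y,ray(d,(250,y),22)[1].round(1)) for y in ys[np.r_[True,k]|np.r_[k,True]]])
e=ctrl.snapshot("top");cv2.imwrite("pics/t1.png",e["color"][140:210,190:390,::-1])
t=rim(e,(272,175),150);print([ (q[0],q[1]) for q in t])
E
```

```text
[241 242 243 244 245 246 247 248 309 310 311 312 313 314 315 316 317 318
 319]
[241 242 243 244 245 246 247 248 309 310 311 312 313 314 315 316 317 318
 319]
[241 242 243 244 245 246 247 248 309 310 311 312 313 314 315 316 317 318
 319]
[165 177 178 179 180 238 239 240]
165 243 313 [615.96878198  51.71502017]
170 244 312 [616.14040572  47.34351128]
[(np.int64(50), np.float64(140.4)), (np.int64(63), np.float64(131.2)), (np.int64(72), np.float64(124.7)), (np.int64(112), np.float64(94.6)), (np.int64(120), np.float64(88.2)), (np.int64(133), np.float64(77.8)), (np.int64(162), np.float64(53.4)), (np.int64(176), np.float64(41.1)), (np.int64(228), np.float64(-7.9)), (np.int64(230), np.float64(-9.9)), (np.int64(253), np.float64(-33.5)), (np.int64(270), np.float64(-51.7)), (np.int64(297), np.float64(-82.1)), (np.int64(309), np.float64(-96.3)), (np.int64(333), np.float64(-125.9)), (np.int64(350), np.float64(-147.9)), (np.int64(371), np.float64(-176.5)), (np.int64(372), np.float64(-177.9))]
[]
```

```bash
python3 - <<'E'
from h import *
d=ctrl.snapshot("wrist");print(ray(d,(279,208.5),56),ctrl.observe()["tcp_pos"])
for v in (170,):print("pad edges at far:",ray(d,(278,170),22))
import cv2
w=d["color"][150:265,225:335,::-1];cv2.imwrite("pics/c1.png",cv2.resize(w,None,fx=5,fy=5,interpolation=2))
E
```

```text
[617.90843718  23.85192335] [618.41513565  23.31740546 149.55535405]
pad edges at far: [616.13631275  47.24444513]
```

View pics/c1.png

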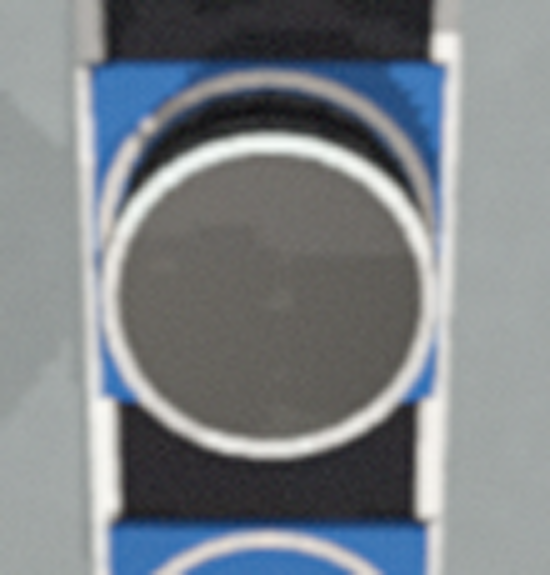

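The crop shows the rim centred at about (279.1,209.2). It sits 1–2 mm from the pad centre. I'll cross-check with the top and scene cameras.

```bash
python3 - <<'E'
from h import *
for n,g in(("top",(272,173)),("scene",(307,222))):
    d=ctrl.snapshot(n);print(n,proj(d,(619.2,24.5,56)),proj(d,(620.2,24.5,56)),proj(d,(619.2,25.5,56)))
    u,v=np.round(proj(d,(619.2,24.5,40))).astype(int);w=d["color"][v-25:v+25,u-28:u+28,::-1]
    im=cv2.resize(w,None,fx=7,fy=7,interpolation=2)
    a=im if n=="top" else np.hstack([a,im]);print(u-28,v-25)
cv2.imwrite("pics/c2.png",a)
E
```

```text
top (np.float64(270.4730885221652), np.float64(174.59421823023786)) (np.float64(270.4704294587911), np.float64(174.2091045870275)) (np.float64(270.07999283946447), np.float64(174.59920351373705))
243 151
scene (np.float64(308.4666223282824), np.float64(222.3347495142091)) (np.float64(308.8092434644721), np.float64(222.5786237876133)) (np.float64(308.74322763193527), np.float64(222.05085048027456))
280 201
```

View pics/c2.png

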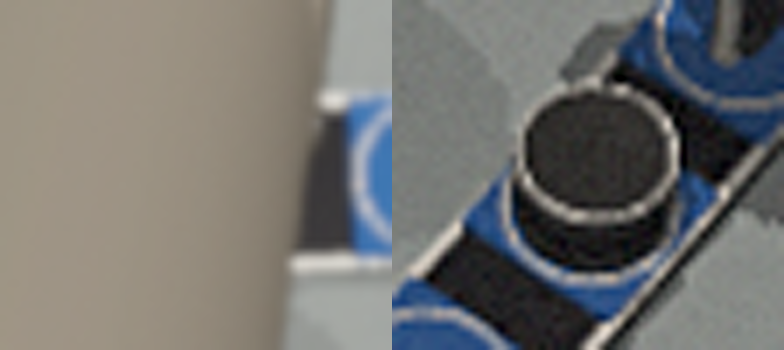

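The scene view agrees: the filter is off by about +1.0 mm in x and +1.3 mm in y. I'll re-grip it and correct.

apply_moves(deltas=[0,-0.001,0.12,0,0,0,1,0,-0.001,0.24,0,0,0,1,0,-0.001,0.34,0,0,0,1,0,-0.001,0.39,0,0,0,1,0,-0.001,0.4,0,0,0,1])

```text
time: 9.05
tcp_pos: [617.6, 23.2, 28.7]
tcp_rot: [-2.177, -2.263, 0.004]
contact_force: [0.7, -0.6, 0.8]
finger_gap: 0.999
finger_force: 0.0
```

apply_moves(deltas=[0,0,0.005,0,0,0,1,0,0,0.01,0,0,0,1,0,0,0.013,0,0,0,-1,0,0,0.013,0,0,0,-1,0,0,0.013,0,0,0,-1])

```text
time: 9.55
tcp_pos: [618.9, 23.6, 27.4]
tcp_rot: [2.177, 2.265, 0.001]
contact_force: [-1.7, 0.7, 9.6]
finger_gap: 0.616
finger_force: 61.3
```

apply_moves(deltas=[0,0,0,0,0,0,-1,0,0,0,0,0,0,-1,0,0,0,0,0,0,-1,0,0,0,0,0,0,-1,0,0,0,0,0,0,-1])

```text
time: 10.05
tcp_pos: [618.9, 23.5, 27.4]
tcp_rot: [2.177, 2.264, 0.001]
contact_force: [-1.6, 0.2, 10.4]
finger_gap: 0.616
finger_force: 61.3
```

apply_moves(deltas=[0,0,-0.012,0,0,0,-1,-0.005,-0.003,-0.012,0,0,0,-1,-0.005,-0.003,-0.012,0,0,0,-1,-0.005,-0.003,-0.006,0,0,0,-1,-0.005,-0.003,-0.003,0,0,0,-1])

```text
time: 10.55
tcp_pos: [617.6, 21.9, 27.4]
tcp_rot: [-2.177, -2.264, 0.0]
contact_force: [-7.3, 1.2, 23.0]
finger_gap: 0.615
finger_force: 65.0
```

apply_moves(deltas=[0,0,0.001,0,0,0,-1,0,0,0.002,0,0,0,-1,0,0,0.003,0,0,0,-1,0,0,0.003,0,0,0,-1,0,0,0.003,0,0,0,-1])

```text
time: 11.05
tcp_pos: [617.7, 21.9, 27.4]
tcp_rot: [-2.177, -2.264, -0.001]
contact_force: [-10.1, 0.5, 22.3]
finger_gap: 0.618
finger_force: 65.2
```

apply_moves(deltas=[0,0,-0.003,0,0,0,-1,0,0,-0.003,0,0,0,1,0,0,-0.003,0,0,0,1,0,0,-0.003,0,0,0,1,0,0,-0.02,0,0,0,1])

```text
time: 11.55
tcp_pos: [617.3, 21.9, 31.9]
tcp_rot: [-2.177, -2.264, 0.002]
contact_force: [0.2, -0.3, -0.8]
finger_gap: 0.998
finger_force: 0.0
```

apply_moves(deltas=[0,0,-0.1,0,0,0,1,0,0,-0.22,0,0,0,1,0,0,-0.34,0,0,0,1,0,0,-0.4,0,0,0,1,0,0,-0.4,0,0,0,1])

```text
time: 12.05
tcp_pos: [619.2, 21.9, 155.5]
tcp_rot: [2.176, 2.263, 0.006]
contact_force: [0.2, 0.1, -0.9]
finger_gap: 1.0
finger_force: 0.0
```

```bash
cat >> h.py <<'E'
def settle(n=4):
    for i in range(n): d=ctrl.snapshot("wrist")
    return d,ctrl.observe()["tcp_pos"]
def ringfit(d,g,rmin,rmax,thr=140):
    """circle fit from rays marching outward from guess pixel: outermost bright px in [rmin,rmax]"""
    m=cv2.inRange(d["color"],(thr,)*3,(255,)*3);pts=[]
    for a in np.arange(0,360,3):
        for r in np.arange(rmin,rmax,.5):
            u,v=g[0]+r*np.cos(np.radians(a)),g[1]+r*np.sin(np.radians(a))
            if 0<=int(round(v))<420 and 0<=int(round(u))<560 and m[int(round(v)),int(round(u))]: pts.append((u,v));break
    pts=np.array(pts,np.float32);e=cv2.fitEllipse(pts)
    for k in range(4):
        c=np.array(e[0]);r=np.linalg.norm(pts-c,axis=1);pts=pts[abs(r-np.median(r))<3.5];e=cv2.fitEllipse(pts)
    return e,len(pts)
E
python3 - <<'E'
from h import *
d,t=settle();print(t)
e,n=ringfit(d,(279,209),25,38);print(e,n,ray(d,e[0],56))
c=cv2.cvtColor(d["color"],cv2.COLOR_RGB2HSV);b=cv2.inRange(c,(100,90,30),(125,255,255))
ys=np.where(b[:,250])[0];k=np.diff(ys)>3;print([ (y,ray(d,(250,y),22)[1].round(1)) for y in ys[np.r_[True,k]|np.r_[k,True]]])
for v in (165,):
    xs=np.where(b[v,200:360])[0]+200;print(v,xs.min(),xs.max(),ray(d,((xs.min()+xs.max())/2,v),22))
e=ctrl.snapshot("scene");w=e["color"][201:251,280:336,::-1];cv2.imwrite("pics/c3.png",cv2.resize(w,None,fx=7,fy=7,interpolation=2))
e,n=ringfit(e,(308.5,222),8,15,110);print(e,n)
plan((442,-17.5,130,92.2))
E
```

```text
[617.12801489  21.95317318 151.46263372]
((278.29327392578125, 208.40939331054688), (56.782352447509766, 60.400421142578125), 89.6442642211914) 120 [616.35808631  21.82462933]
[(np.int64(48), np.float64(140.6)), (np.int64(64), np.float64(129.3)), (np.int64(73), np.float64(122.7)), (np.int64(106), np.float64(97.7)), (np.int64(116), np.float64(89.9)), (np.int64(131), np.float64(77.7)), (np.int64(160), np.float64(53.3)), (np.int64(176), np.float64(39.2)), (np.int64(227), np.float64(-9.2)), (np.int64(252), np.float64(-34.9)), (np.int64(269), np.float64(-53.2)), (np.int64(292), np.float64(-79.1)), (np.int64(306), np.float64(-95.6))]
165 245 313 [615.84011868  49.91016181]
((307.9674072265625, 222.23802185058594), (19.242145538330078, 21.841670989990234), 90.3417739868164) 104
[-0.108 -0.588  0.072] [-0.003  0.001  0.002]
```

apply_moves(deltas=[-0.02,-0.12,0,0,0,0,1,-0.05,-0.28,0.02,0,0,0,1,-0.08,-0.43,0.05,0,0,0,1,-0.108,-0.56,0.07,0,0,0,1,-0.108,-0.588,0.072,0,0,0,1])

```text
time: 12.8
tcp_pos: [437.7, -18.7, 129.3]
tcp_rot: [-2.177, -2.26, 0.005]
contact_force: [1.1, 0.9, 0.5]
finger_gap: 1.002
finger_force: 0.0
```

apply_moves(deltas=[0,0,0,0,0,0,1,0,0,0,0,0,0,1,0,0,0,0,0,0,1])

```text
time: 13.1
tcp_pos: [443.9, -17.2, 130.9]
tcp_rot: [2.176, 2.265, -0.0]
contact_force: [-1.2, 0.7, -0.1]
finger_gap: 1.002
finger_force: 0.0
```

```bash
python3 - <<'E'
from h import *
d,t=settle(4);print(t)
g=proj(d,(442,-17.5,34));e,n=ringfit(d,g,22,45);print(g,e,n);p=ray(d,e[0],34);print(p)
plan((p[0]+.6,p[1],14,92.2),(p[0]+.6,p[1],2.5,92.2))
E
```

```text
[443.17417532 -17.40331647 130.71420806]
(np.float64(277.65546178475563), np.float64(207.84942544222463)) ((273.0098571777344, 210.3014678955078), (56.790279388427734, 60.395469665527344), 95.509765625) 120
[438.37186919 -19.7171972 ]
[-0.007 -0.014  0.389] [-0.     0.001  0.002]
[0.    0.    0.038] [0. 0. 0.]
```

apply_moves(deltas=[-0.007,-0.014,0.08,0,0,0,1,-0.007,-0.014,0.18,0,0,0,1,-0.007,-0.014,0.28,0,0,0,1,-0.007,-0.014,0.36,0,0,0,1,-0.007,-0.014,0.389,0,0,0,1])

```text
time: 13.8
tcp_pos: [437.7, -19.9, 12.2]
tcp_rot: [-2.176, -2.263, 0.004]
contact_force: [0.2, 0.3, -0.4]
finger_gap: 1.001
finger_force: 0.0
```

```bash
python3 - <<'E'
from h import *
d,t=settle(4);print(t)
e,n=ringfit(d,(280,287),40,75);print(e,n);p=ray(d,e[0],34);print(p)
plan((p[0]+.6,p[1],2.5,92.2))
E
```

```text
[439.10081868 -19.80782871  14.80773328]
((279.97967529296875, 290.1789245605469), (94.56389617919922, 108.95586395263672), 90.62601470947266) 74
[438.54133636 -19.00843788]
[0.003 0.    0.041] [0.001 0.    0.001]
```

apply_moves(deltas=[0.001,0,0.02,0,0,0,1,0.001,0,0.042,0,0,0,1,0.001,0,0.042,0,0,0,-1,0.001,0,0.042,0,0,0,-1,0.001,0,0.042,0,0,0,-1])

```text
time: 14.5
tcp_pos: [438.6, -19.4, 2.0]
tcp_rot: [-2.178, -2.264, -0.0]
contact_force: [-3.0, 0.3, 10.8]
finger_gap: 0.613
finger_force: 60.5
```

apply_moves(deltas=[0,0,0,0,0,0,-1,0,0,0,0,0,0,-1,0,0,-0.08,0,0,0,-1,0,0,-0.18,0,0,0,-1,0,0,-0.3,0,0,0,-1])

```text
time: 15.0
tcp_pos: [437.8, -19.7, 92.1]
tcp_rot: [-2.177, -2.264, 0.003]
contact_force: [-0.1, 1.1, 0.2]
finger_gap: 0.617
finger_force: 63.1
```

```bash
python3 - <<'E'
from h import *
d,t=settle(3);print(t)
plan((530,46,92,92.2),(614.3,109.7,92,92.2))
E
```

```text
[439.76870867 -18.89718866  93.27905079]
[0.204 0.309 0.006] [ 0.007 -0.003  0.002]
[0.201 0.289 0.   ] [0. 0. 0.]
```

apply_moves(deltas=[0.06,0.09,0,0,0,0,-1,0.13,0.2,0,0,0,0,-1,0.2,0.3,0,0,0,0,-1,0.27,0.4,0,0,0,0,-1,0.34,0.5,0,0,0,0,-1])

```text
time: 15.65
tcp_pos: [584.9, 89.4, 90.2]
tcp_rot: [-2.177, -2.264, 0.002]
contact_force: [0.3, -0.3, -0.3]
finger_gap: 0.615
finger_force: 63.1
```

apply_moves(deltas=[0.05,0.08,0,0,0,0,-1,0.065,0.098,0,0,0,0,-1,0.065,0.098,0,0,0,0,-1,0.065,0.098,0,0,0,0,-1,0.065,0.098,0,0,0,0,-1])

```text
time: 16.15
tcp_pos: [612.1, 108.1, 91.3]
tcp_rot: [-2.178, -2.263, 0.001]
contact_force: [0.1, 0.1, -1.0]
finger_gap: 0.615
finger_force: 63.2
```

```bash
python3 - <<'E'
from h import *
d,t=settle(5);print(t)
c=cv2.cvtColor(d["color"],cv2.COLOR_RGB2HSV);b=cv2.inRange(c,(100,90,30),(125,255,255))
for u in(242,316):
  ys=np.where(b[:240,u])[0];print(u,[(y,ray(d,(u,y),22).round(1)) for y in (ys.min(),ys.max())])
for v in (190,205):
    xs=np.where(b[v,200:360])[0]+200;print(v,xs.min(),xs.max(),ray(d,((xs.min()+xs.max())/2,v),22))
plan((614.2,109.7,30,92.2))
E
```

```text
[612.90084568 108.88060714  91.70283624]
242 [(np.int64(174), array([585.9, 141.4])), (np.int64(235), array([586. ,  96.1]))]
316 [(np.int64(174), array([636.4, 143.4])), (np.int64(230), array([639.6, 102.1]))]
190 238 324 [612.97862344 131.15705343]
205 239 323 [613.43641487 120.19700302]
[0.003 0.004 0.206] [ 0.    -0.     0.001]
```

apply_moves(deltas=[0.002,0.004,0.06,0,0,0,-1,0.002,0.004,0.12,0,0,0,-1,0.002,0.004,0.17,0,0,0,-1,0.002,0.004,0.2,0,0,0,-1,0.002,0.004,0.208,0,0,0,-1])

```text
time: 16.9
tcp_pos: [613.8, 109.5, 28.1]
tcp_rot: [-2.177, -2.264, 0.002]
contact_force: [0.0, 0.5, 0.3]
finger_gap: 0.621
finger_force: 63.2
```

apply_moves(deltas=[0,0,0.003,0,0,0,-1,0,0,0.006,0,0,0,-1,0,0,0.006,0,0,0,-1,0,0,0.006,0,0,0,-1,0,0,0.006,0,0,0,-1])

```text
time: 17.4
tcp_pos: [614.4, 109.8, 27.6]
tcp_rot: [2.177, 2.265, 0.001]
contact_force: [0.6, 0.7, -0.9]
finger_gap: 0.616
finger_force: 63.2
```

apply_moves(deltas=[0,-0.001,0.004,0,0,0,-1,0,-0.001,0.008,0,0,0,-1,0,-0.001,0.01,0,0,0,-1,0,-0.001,0.011,0,0,0,-1,0,-0.001,0.012,0,0,0,-1])

```text
time: 17.9
tcp_pos: [613.9, 109.7, 24.1]
tcp_rot: [-2.177, -2.264, 0.0]
contact_force: [-5.1, -0.2, 12.6]
finger_gap: 0.615
finger_force: 64.6
```

apply_moves(deltas=[0,0,0.001,0,0,0,-1,0,0,0.001,0,0,0,-1])

```text
time: 18.1
tcp_pos: [613.9, 109.7, 24.0]
tcp_rot: [-2.177, -2.264, -0.0]
contact_force: [-6.5, 0.1, 13.2]
finger_gap: 0.623
finger_force: 65.1
```

Contact made; I'll release and lift.

apply_moves(deltas=[0,0,-0.002,0,0,0,-1,0,0,-0.002,0,0,0,1,0,0,-0.002,0,0,0,1,0,0,-0.002,0,0,0,1,0,0,-0.02,0,0,0,1])

```text
time: 18.6
tcp_pos: [613.5, 109.6, 29.0]
tcp_rot: [-2.177, -2.264, 0.002]
contact_force: [-0.7, -0.0, 0.3]
finger_gap: 1.0
finger_force: 0.0
```

apply_moves(deltas=[0,0,-0.1,0,0,0,1,0,0,-0.22,0,0,0,1,0,0,-0.34,0,0,0,1,0,0,-0.4,0,0,0,1,0,0,-0.4,0,0,0,1])

```text
time: 19.1
tcp_pos: [615.4, 109.9, 152.6]
tcp_rot: [2.176, 2.263, 0.006]
contact_force: [0.4, -0.8, 0.0]
finger_gap: 0.999
finger_force: 0.0
```

```bash
cat >> h.py <<'E'
def check(d,xy):
    """rim at z=56 against pad edges at z=22 near expected xy"""
    e,n=ringfit(d,proj(d,(*xy,56)),25,40);u=int(e[0][0])-28
    c=cv2.cvtColor(d["color"],cv2.COLOR_RGB2HSV);b=cv2.inRange(c,(100,90,30),(125,255,255))
    v0,v1=[int(proj(d,(xy[0],xy[1]+k,22))[1]) for k in(45,-45)]
    ys=np.where(b[v0:v1,u])[0]+v0;v=ys.min()+5;xs=np.where(b[v,u-20:u+80])[0]+u-20
    print("rim",e[0],n,ray(d,e[0],56).round(1),"pad y",ray(d,(u,ys.min()-.5),22)[1].round(1),ray(d,(u,ys.max()+.5),22)[1].round(1),"pad x,y far",ray(d,((xs.min()+xs.max())/2,v),22).round(1))
E
python3 - <<'E'
from h import *
d,t=settle(4);print(t);check(d,(614,109.5));cv2.imwrite("pics/w5.png",d["color"][:,:,::-1])
plan((466,-169,140,92.2))
E
```

```text
[613.34247346 109.7029102  148.47947692]
rim (278.2532653808594, 209.93646240234375) 120 [612.6 109.3] pad y 141.2 125.4 pad x,y far [612.5 137.4]
[-0.909 -0.527  0.029] [-0.003  0.001  0.002]
```

View pics/w5.png

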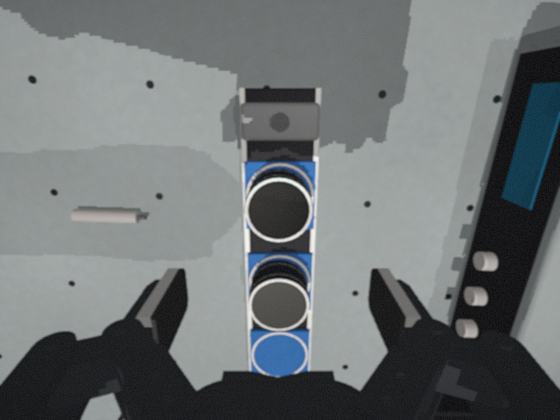

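The black filter stands at (278,210) and dark grey at (279,304). Both are centred across the rail and inside their rings. Next is mid grey.

apply_moves(deltas=[-0.1,-0.06,0,0,0,0,1,-0.23,-0.135,0,0,0,0,1,-0.37,-0.215,0.01,0,0,0,1,-0.5,-0.29,0.01,0,0,0,1,-0.64,-0.37,0.02,0,0,0,1])

```text
time: 19.8
tcp_pos: [509.2, -87.7, 142.7]
tcp_rot: [-2.176, -2.265, 0.001]
contact_force: [1.0, -0.8, 0.1]
finger_gap: 1.005
finger_force: 0.0
```

apply_moves(deltas=[-0.12,-0.07,0.005,0,0,0,1,-0.21,-0.125,0.01,0,0,0,1,-0.26,-0.152,0.01,0,0,0,1,-0.269,-0.157,0.01,0,0,0,1,-0.269,-0.157,0.01,0,0,0,1])

```text
time: 20.3
tcp_pos: [466.3, -169.0, 139.9]
tcp_rot: [-2.178, -2.263, 0.001]
contact_force: [0.7, 0.9, 0.1]
finger_gap: 1.003
finger_force: 0.0
```

```bash
python3 - <<'E'
from h import *
d,t=settle(6);print(t)
g=proj(d,(464,-169,34));e,n=ringfit(d,g,20,45);print(g,e,n);p=ray(d,e[0],34);print(p)
plan((p[0]+.6,p[1],14,92.2))
E
```

```text
[ 466.99781851 -168.24215672  140.28826879]
(np.float64(275.5808487492344), np.float64(204.97005414189644)) ((275.5808410644531, 204.9700469970703), (39.999996185302734, 40.0), 89.99999237060547) 120
[ 463.99999342 -168.99999404]
[-0.002 -0.008  0.421] [-0.     0.     0.004]
```

```bash
python3 - <<'E'
from h import *
d,t=settle(1);print(t)
g=proj(d,(464,-169,34));print(d["color"][int(g[1]),int(g[0])])
for thr in(190,210):
    e,n=ringfit(d,g,20,45,thr);print(g,e,n);p=ray(d,e[0],34);print(p)
plan((p[0]+.6,p[1],14,92.2))
E
```

```text
[ 466.9425341  -168.36729348  140.33179712]
[160 156 150]
(np.float64(275.6517261428017), np.float64(204.79781104204642)) ((275.38153076171875, 208.5125732421875), (55.15220260620117, 59.25376892089844), 89.35572814941406) 120
[ 463.8998853  -172.25387835]
(np.float64(275.6517261428017), np.float64(204.79781104204642)) ((275.3642272949219, 208.56997680664062), (56.34862518310547, 60.31298065185547), 89.55567169189453) 94
[ 463.88745247 -172.3048068 ]
[-0.013 -0.009  0.421] [-0.     0.     0.004]
```

apply_moves(deltas=[-0.012,-0.009,0.09,0,0,0,1,-0.012,-0.009,0.2,0,0,0,1,-0.012,-0.009,0.31,0,0,0,1,-0.012,-0.009,0.39,0,0,0,1,-0.012,-0.009,0.42,0,0,0,1])

```text
time: 21.15
tcp_pos: [463.1, -172.2, 12.4]
tcp_rot: [-2.175, -2.263, 0.003]
contact_force: [-0.1, 0.4, 1.1]
finger_gap: 1.002
finger_force: 0.0
```

```bash
python3 - <<'E'
from h import *
d,t=settle(4);print(t)
e,n=ringfit(d,(280,287),40,75,190);print(e,n);p=ray(d,e[0],34);print(p)
plan((p[0]+.6,p[1],2.5,92.2))
E
```

```text
[ 464.61437915 -172.86055871   15.24813494]
((286.3332824707031, 305.5453796386719), (61.185298919677734, 92.23491668701172), 77.7238998413086) 27
[ 467.31216809 -180.20977309]
[-0.025  0.01   0.043] [0.001 0.    0.001]
```

```bash
python3 - <<'E'
from h import *
d,t=settle(1)
for thr in(120,140,160,175):
    e,n=ringfit(d,(280,287),40,75,thr);print(thr,np.round(e[0],1),np.round(e[1],1),n,ray(d,e[0],34).round(1))
plan((464.6,-172.3,2.5,92.2))
E
```

```text
120 [280.8 283.1] [86.3 87.9] 85 [ 464.7 -168.9]
140 [279.5 287.4] [ 93.9 105.7] 62 [ 464.2 -171.1]
160 [278.9 287.6] [ 94.9 108.9] 63 [ 464.  -171.3]
175 [279.4 287.7] [ 95.5 109.8] 59 [ 464.2 -171.3]
[ 0.002 -0.001  0.043] [0.003 0.001 0.002]
```

apply_moves(deltas=[0.004,-0.001,0.02,0,0,0,1,0.004,-0.001,0.042,0,0,0,1,0.004,-0.001,0.042,0,0,0,-1,0.004,-0.001,0.042,0,0,0,-1,0.004,-0.001,0.042,0,0,0,-1])

```text
time: 21.9
tcp_pos: [463.7, -171.6, 2.2]
tcp_rot: [-2.178, -2.264, -0.0]
contact_force: [-1.2, 0.8, 6.3]
finger_gap: 0.616
finger_force: 61.4
```

apply_moves(deltas=[0,0,0,0,0,0,-1,0,0,0,0,0,0,-1,0,0,-0.08,0,0,0,-1,0,0,-0.18,0,0,0,-1,0,0,-0.3,0,0,0,-1])

```text
time: 22.4
tcp_pos: [462.9, -171.6, 92.3]
tcp_rot: [-2.177, -2.263, 0.002]
contact_force: [0.7, -0.9, -1.3]
finger_gap: 0.615
finger_force: 63.1
```

```bash
python3 - <<'E'
from h import *
d,t=settle(5);print(t)
plan((622.8,-66.8,92,92.2))
E
```

```text
[ 463.73260278 -171.15033312   91.66378358]
[ 0.326  0.544 -0.001] [ 0.    -0.     0.003]
```

apply_moves(deltas=[0.05,0.09,0,0,0,0,-1,0.12,0.2,0,0,0,0,-1,0.19,0.32,0,0,0,0,-1,0.26,0.43,0,0,0,0,-1,0.31,0.52,0,0,0,0,-1])

```text
time: 23.15
tcp_pos: [616.9, -70.5, 90.0]
tcp_rot: [-2.175, -2.265, 0.002]
contact_force: [-0.6, -0.1, 0.3]
finger_gap: 0.617
finger_force: 63.1
```

apply_moves(deltas=[0.016,0.024,0,0,0,0,-1,0.016,0.024,0,0,0,0,-1,0.016,0.024,0,0,0,0,-1])

```text
time: 23.45
tcp_pos: [621.6, -68.4, 90.9]
tcp_rot: [-2.178, -2.263, 0.003]
contact_force: [-0.7, 0.0, -0.5]
finger_gap: 0.61
finger_force: 63.2
```

```bash
python3 - <<'E'
from h import *
d,t=settle(6);print(t)
c=cv2.cvtColor(d["color"],cv2.COLOR_RGB2HSV);b=cv2.inRange(c,(100,90,30),(125,255,255))
for u in(245,313):
  ys=np.where(b[150:240,u])[0]+150;print(u,[(y,ray(d,(u,y),22).round(1)) for y in (ys.min(),ys.max())])
for v in (190,205):
    xs=np.where(b[v,200:360])[0]+200;print(v,xs.min(),xs.max(),ray(d,((xs.min()+xs.max())/2,v),22))
plan((622.8,-66.8,28,92.2))
E
```

```text
[622.62250747 -67.84308135  91.99475884]
245 [(np.int64(173), array([597.6, -34.6])), (np.int64(233), array([597.8, -79.1]))]
313 [(np.int64(173), array([644. , -32.8])), (np.int64(227), array([646.9, -72.5]))]
190 235 320 [620.21517384 -45.79917574]
205 235 320 [620.62811971 -56.77465919]
[0.003 0.001 0.213] [ 0. -0.  0.]
```

apply_moves(deltas=[0.005,-0.003,0.06,0,0,0,-1,0.005,-0.003,0.12,0,0,0,-1,0.005,-0.003,0.17,0,0,0,-1,0.005,-0.003,0.2,0,0,0,-1,0.005,-0.003,0.212,0,0,0,-1])

```text
time: 24.25
tcp_pos: [621.6, -66.1, 27.4]
tcp_rot: [-2.177, -2.264, 0.001]
contact_force: [0.3, 0.5, -1.0]
finger_gap: 0.614
finger_force: 63.2
```

apply_moves(deltas=[0,0,0,0,0,0,-1,0,0,0,0,0,0,-1,0,0,0,0,0,0,-1])

```text
time: 24.55
tcp_pos: [622.5, -66.0, 28.9]
tcp_rot: [2.177, 2.264, 0.001]
contact_force: [-0.0, -0.8, -1.3]
finger_gap: 0.616
finger_force: 63.2
```

apply_moves(deltas=[-0.001,-0.002,0.005,0,0,0,-1,-0.001,-0.002,0.01,0,0,0,-1,-0.001,-0.002,0.013,0,0,0,-1,-0.001,-0.002,0.015,0,0,0,-1,-0.001,-0.002,0.016,0,0,0,-1])

```text
time: 25.05
tcp_pos: [621.5, -66.2, 24.2]
tcp_rot: [-2.177, -2.264, -0.001]
contact_force: [-8.4, 2.0, 21.6]
finger_gap: 0.617
finger_force: 65.2
```

apply_moves(deltas=[0,0,0.001,0,0,0,-1,0,0,0.001,0,0,0,-1])

```text
time: 25.25
tcp_pos: [621.5, -66.2, 24.2]
tcp_rot: [-2.177, -2.264, -0.001]
contact_force: [-8.3, 1.5, 21.8]
finger_gap: 0.615
finger_force: 65.6
```

apply_moves(deltas=[0,0,-0.004,0,0,0,-1,0,0,-0.004,0,0,0,1,0,0,-0.004,0,0,0,1,0,0,-0.004,0,0,0,1,0,0,-0.02,0,0,0,1])

```text
time: 25.75
tcp_pos: [621.0, -66.2, 28.7]
tcp_rot: [-2.177, -2.264, 0.001]
contact_force: [-0.6, 0.4, -0.3]
finger_gap: 0.997
finger_force: 0.0
```

apply_moves(deltas=[0,0,-0.1,0,0,0,1,0,0,-0.22,0,0,0,1,0,0,-0.34,0,0,0,1,0,0,-0.4,0,0,0,1,0,0,-0.4,0,0,0,1])

```text
time: 26.25
tcp_pos: [622.9, -66.4, 152.2]
tcp_rot: [2.176, 2.262, 0.005]
contact_force: [0.3, 0.7, -0.5]
finger_gap: 1.0
finger_force: 0.0
```

```bash
sed -i 's/25,40);u=/25,40,190);u=/' h.py; python3 - <<'E'
from h import *
d,t=settle(5);print(t);check(d,(621.5,-66.2))
plan((430,-337,140,92.2))
E
```

```text
[620.88022796 -66.14925837 148.07451093]
rim (278.80328369140625, 210.79708862304688) 120 [620.4 -67. ] pad y -33.7 -49.4 pad x,y far [619.8 -37.4]
[-0.877 -0.671  0.028] [-0.003  0.     0.002]
```

apply_moves(deltas=[-0.1,-0.08,0,0,0,0,1,-0.22,-0.17,0,0,0,0,1,-0.35,-0.265,0.01,0,0,0,1,-0.48,-0.365,0.01,0,0,0,1,-0.61,-0.465,0.02,0,0,0,1])

```text
time: 27.0
tcp_pos: [487.7, -255.8, 142.6]
tcp_rot: [-2.177, -2.264, 0.001]
contact_force: [0.0, -1.1, 0.1]
finger_gap: 1.001
finger_force: 0.0
```

apply_moves(deltas=[-0.12,-0.09,0.005,0,0,0,1,-0.21,-0.16,0.01,0,0,0,1,-0.26,-0.2,0.01,0,0,0,1,-0.267,-0.206,0.01,0,0,0,1,-0.267,-0.206,0.01,0,0,0,1])

```text
time: 27.5
tcp_pos: [430.3, -337.0, 139.6]
tcp_rot: [-2.178, -2.263, 0.001]
contact_force: [1.2, 1.4, -0.7]
finger_gap: 0.997
finger_force: 0.0
```

```bash
python3 - <<'E'
from h import *
d,t=settle(4);print(t)
P={"c":(619.2,24.5),"d":(615.8,112.3),"b":(624.1,-64.65)};ims=[]
for n in("top","scene"):
    s=ctrl.snapshot(n)
    for k,p in P.items():
        g=proj(s,(*p,56));u,v=int(g[0]),int(g[1]);ims.append(cv2.resize(s["color"][v-17:v+23,u-20:u+20,::-1],None,fx=6,fy=6,interpolation=2))
        for thr in (120,150):
            try:e,m=ringfit(s,g,6,16,thr);print(n,k,thr,np.round(e[1],1),m,(ray(s,e[0],56)-p).round(1))
            except Exception as x:print(n,k,"fail")
cv2.imwrite("pics/c4.png",np.vstack([np.hstack(ims[:3]),np.hstack(ims[3:])]))
g=proj(d,(428,-338,34));cv2.imwrite("pics/w6.png",d["color"][:,:,::-1]);print(g)
E
```

```text
[ 431.40043758 -335.98355693  139.88129734]
top c 120 [16.9 17.9] 120 [ 0.1 -1.3]
top c 150 [18.6 18.8] 114 [-0.1 -1. ]
top d 120 [18.2 18.8] 120 [-0.5 -1.7]
top d 150 [18.9 20.4] 103 [-0.2 -2.7]
top b 120 [12. 12.] 120 [0. 0.]
top b 150 [12. 12.] 120 [0. 0.]
scene c 120 [19.  21.7] 91 [-1.  -0.3]
scene c 150 [21.  22.4] 51 [-1.1 -0.2]
scene d 120 [17.6 21.5] 76 [-1.8 -0.1]
scene d 150 [19.3 27. ] 28 [-2.2 -4.7]
scene b 120 [20.1 22.1] 116 [-2.1 -0.5]
scene b 150 [20.9 22.5] 66 [-2.2 -0.3]
(np.float64(275.1286371747024), np.float64(206.51429120885518))
```

View pics/c4.png

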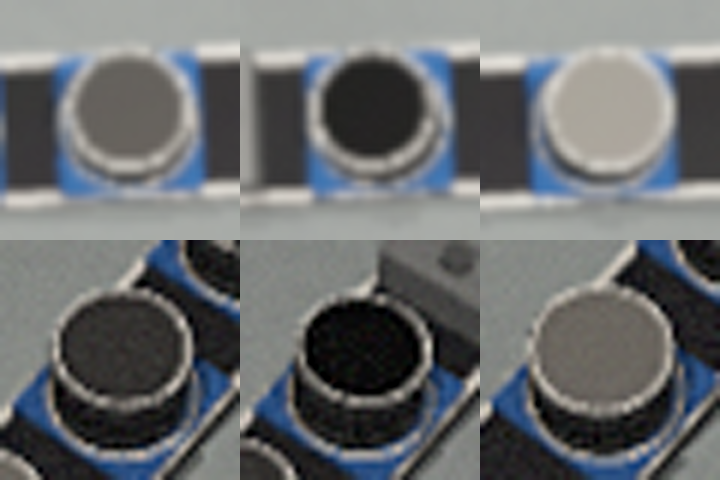

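All three filters stand inside their rings in both views, off centre by 1–2 mm at most. I'll place white and then check each one closely.

```bash
python3 - <<'E'
from h import *
d,t=settle(3);print(t)
for thr in(150,185,200):
    m=cv2.inRange(d["color"],(thr,)*3,(255,)*3);cs,_=cv2.findContours(m,cv2.RETR_EXTERNAL,cv2.CHAIN_APPROX_NONE)
    for k in cs:
        if len(k)>100 and cv2.pointPolygonTest(k,(275,206),False)>0: e=cv2.fitEllipse(k);print(thr,e,ray(d,e[0],34))
p=ray(d,e[0],34);plan((p[0]+.6,p[1],14,92.2))
E
```

```text
[ 430.95578618 -336.64336263  140.11848687]
150 ((277.6040954589844, 208.65240478515625), (61.50666427612305, 64.3425064086914), 90.05262756347656) [ 429.77969458 -340.51793762]
185 ((277.5169677734375, 208.28851318359375), (59.798126220703125, 62.27680587768555), 88.15582275390625) [ 429.69489395 -340.20205463]
200 ((277.4551086425781, 208.09307861328125), (59.1009407043457, 60.7983283996582), 89.96577453613281) [ 429.63690871 -340.0330087 ]
[-0.011 -0.003  0.42 ] [-0.     0.     0.003]
```

apply_moves(deltas=[-0.01,-0.003,0.09,0,0,0,1,-0.01,-0.003,0.2,0,0,0,1,-0.01,-0.003,0.31,0,0,0,1,-0.01,-0.003,0.39,0,0,0,1,-0.01,-0.003,0.42,0,0,0,1])

```text
time: 28.45
tcp_pos: [428.9, -339.3, 12.1]
tcp_rot: [-2.175, -2.263, 0.001]
contact_force: [0.3, -0.0, 0.4]
finger_gap: 0.996
finger_force: 0.0
```

```bash
python3 - <<'E'
from h import *
d,t=settle(4);print(t)
for thr in(100,120,150):
    m=cv2.inRange(d["color"],(thr,)*3,(255,)*3);cs,_=cv2.findContours(m,cv2.RETR_EXTERNAL,cv2.CHAIN_APPROX_NONE)
    for k in cs:
        if len(k)>100 and cv2.pointPolygonTest(k,(280,287),False)>0: e=cv2.fitEllipse(k);print(thr,e,ray(d,e[0],34))
plan((430.2,-339.8,2.5,92.2))
E
```

```text
[ 430.23504977 -340.52563346   15.06023566]
100 ((280.1903381347656, 173.72381591796875), (402.6289978027344, 690.5951538085938), 90.27291107177734) [ 427.62281419 -286.12770385]
120 ((279.20159912109375, 175.76858520507812), (411.2702331542969, 633.2064819335938), 90.2150650024414) [ 427.26523892 -286.9691671 ]
150 ((262.259033203125, 311.4091796875), (135.48599243164062, 236.54678344726562), 102.80292510986328) [ 422.02722606 -351.15002582]
[ 0.002 -0.     0.042] [0.001 0.001 0.001]
```

apply_moves(deltas=[0.003,0,0.02,0,0,0,1,0.003,0,0.042,0,0,0,1,0.003,0,0.042,0,0,0,-1,0.003,0,0.042,0,0,0,-1,0.003,0,0.042,0,0,0,-1])

```text
time: 29.15
tcp_pos: [429.9, -339.2, 2.0]
tcp_rot: [2.178, 2.264, 0.001]
contact_force: [-0.8, 2.4, 5.4]
finger_gap: 0.618
finger_force: 61.7
```

apply_moves(deltas=[0,0,0,0,0,0,-1,0,0,0,0,0,0,-1,0,0,-0.08,0,0,0,-1,0,0,-0.18,0,0,0,-1,0,0,-0.3,0,0,0,-1])

```text
time: 29.65
tcp_pos: [429.1, -338.9, 92.0]
tcp_rot: [-2.177, -2.263, 0.001]
contact_force: [0.2, -0.3, -1.2]
finger_gap: 0.613
finger_force: 63.1
```

```bash
python3 - <<'E'
from h import *
d,t=settle(5);print(t)
plan((625,-156,92,92.2))
E
```

```text
[ 429.8286603  -338.7641384    91.34722531]
[ 0.583  0.674 -0.002] [ 0.    -0.     0.002]
```

apply_moves(deltas=[0.07,0.08,0,0,0,0,-1,0.17,0.195,0,0,0,0,-1,0.27,0.31,0,0,0,0,-1,0.37,0.43,0,0,0,0,-1,0.47,0.545,0,0,0,0,-1])

```text
time: 30.4
tcp_pos: [588.2, -190.1, 90.2]
tcp_rot: [-2.176, -2.263, 0.002]
contact_force: [0.9, 0.1, 0.2]
finger_gap: 0.617
finger_force: 63.1
```

apply_moves(deltas=[0.06,0.07,0,0,0,0,-1,0.1,0.115,0,0,0,0,-1,0.113,0.129,0,0,0,0,-1,0.113,0.129,0,0,0,0,-1,0.113,0.129,0,0,0,0,-1])

```text
time: 30.9
tcp_pos: [623.7, -158.2, 91.3]
tcp_rot: [-2.18, -2.262, 0.001]
contact_force: [0.1, -0.1, -0.8]
finger_gap: 0.612
finger_force: 63.1
```

```bash
python3 - <<'E'
from h import *
d,t=settle(6);print(t)
c=cv2.cvtColor(d["color"],cv2.COLOR_RGB2HSV);b=cv2.inRange(c,(100,90,30),(125,255,255))
for u in(245,313):
  ys=np.where(b[150:240,u])[0]+150;print(u,[(y,ray(d,(u,y),22).round(1)) for y in (ys.min(),ys.max())])
for v in (190,205):
    xs=np.where(b[v,200:360])[0]+200;print(v,xs.min(),xs.max(),ray(d,((xs.min()+xs.max())/2,v),22))
cv2.imwrite("pics/w7.png",d["color"][:,:,::-1])
plan((625,-156,28,92.2))
E
```

```text
[ 624.71065939 -157.00455396   91.69513193]
245 [(np.int64(175), array([ 599.7, -125.2])), (np.int64(233), array([ 599.9, -168.2]))]
313 [(np.int64(175), array([ 646.2, -123.4])), (np.int64(234), array([ 649.4, -167.1]))]
190 236 322 [ 623.36245594 -134.90875776]
205 237 322 [ 624.14234945 -145.85753729]
[0.003 0.001 0.212] [ 0. -0.  0.]
```

View pics/w7.png

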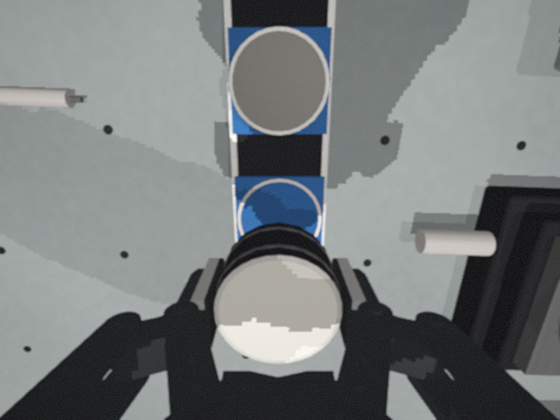

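Held white is at (279,308), the target pad at (280,210), and mid grey at (279,80) on its pad.

apply_moves(deltas=[0.004,0.003,0.06,0,0,0,-1,0.004,0.003,0.12,0,0,0,-1,0.004,0.003,0.17,0,0,0,-1,0.004,0.003,0.2,0,0,0,-1,0.004,0.003,0.21,0,0,0,-1])

```text
time: 31.7
tcp_pos: [625.1, -155.2, 26.8]
tcp_rot: [-2.176, -2.263, 0.002]
contact_force: [-0.1, 0.3, 0.1]
finger_gap: 0.619
finger_force: 63.1
```

apply_moves(deltas=[0,0,0,0,0,0,-1,0,0,0,0,0,0,-1,0,0,0,0,0,0,-1])

```text
time: 32.0
tcp_pos: [626.3, -155.3, 29.1]
tcp_rot: [2.177, 2.264, 0.001]
contact_force: [0.6, -0.1, -2.2]
finger_gap: 0.619
finger_force: 63.1
```

apply_moves(deltas=[-0.002,-0.001,0.005,0,0,0,-1,-0.002,-0.001,0.01,0,0,0,-1,-0.002,-0.001,0.013,0,0,0,-1,-0.002,-0.001,0.014,0,0,0,-1,-0.002,-0.001,0.015,0,0,0,-1])

```text
time: 32.5
tcp_pos: [625.6, -155.8, 24.1]
tcp_rot: [-2.177, -2.265, 0.0]
contact_force: [-2.8, 1.0, 5.5]
finger_gap: 0.614
finger_force: 63.5
```

apply_moves(deltas=[0,0,0.001,0,0,0,-1,0,0,0.001,0,0,0,-1])

```text
time: 32.7
tcp_pos: [625.6, -155.8, 24.1]
tcp_rot: [-2.177, -2.265, -0.0]
contact_force: [-3.3, 1.5, 4.8]
finger_gap: 0.616
finger_force: 63.9
```

apply_moves(deltas=[0,0,0,0,0,0,-1,0,0,0,0,0,0,1,0,0,0,0,0,0,1,0,0,0,0,0,0,1,0,0,-0.02,0,0,0,1])

```text
time: 33.2
tcp_pos: [625.1, -155.7, 29.3]
tcp_rot: [-2.177, -2.264, 0.001]
contact_force: [-0.4, 0.5, -0.3]
finger_gap: 1.003
finger_force: 0.0
```

apply_moves(deltas=[0,0,-0.1,0,0,0,1,0,0,-0.22,0,0,0,1,0,0,-0.34,0,0,0,1,0,0,-0.4,0,0,0,1,0,0,-0.4,0,0,0,1])

```text
time: 33.7
tcp_pos: [627.0, -156.3, 153.0]
tcp_rot: [2.175, 2.262, 0.005]
contact_force: [-0.0, 0.0, -0.1]
finger_gap: 0.998
finger_force: 0.0
```

```bash
cat >> h.py <<'E'
def edges(d,xy,thr=165):
    """rim (z=56) and the pad's corner points/edges (z=22) in a frame along the rail"""
    c=cv2.cvtColor(d["color"],cv2.COLOR_RGB2HSV);b=cv2.inRange(c,(100,90,30),(125,255,255))
    q=cv2.convexHull(np.array([proj(d,(xy[0]+i,xy[1]+j,22)) for i in(-40,40) for j in(-40,40)],np.float32)).astype(np.int32)
    m=np.zeros_like(b);cv2.fillPoly(m,[q],255);b&=m
    v,u=np.where(b);W=np.array([ray(d,p,22) for p in zip(u,v)]);W=W-xy;a=np.radians(2.2)
    s=W@np.array([[np.cos(a),-np.sin(a)],[np.sin(a),np.cos(a)]])   # s0 across rail, s1 along
    # extents: robust outermost positions
    f=lambda x,lo:np.percentile(x,lo)
    bins=np.round(s[:,0]/2);far=[s[bins==k,1].max() for k in range(-12,13) if (bins==k).any()];near=[s[bins==k,1].min() for k in (-13,-12,12,13) if (bins==k).any()]
    bl=np.round(s[:,1]/2);L=[s[bl==k,0].min() for k in range(-12,14) if (bl==k).any()];Rr=[s[bl==k,0].max() for k in range(-12,14) if (bl==k).any()]
    g=proj(d,(*xy,56));e,n=ringfit(d,g,24,42,thr)
    if n<60 or e[1][0]<50:
        mm=cv2.inRange(d["color"],(150,)*3,(255,)*3)
    r=(ray(d,e[0],56)-xy)@np.array([[np.cos(a),-np.sin(a)],[np.sin(a),np.cos(a)]])
    print("rim",np.round(r,1),np.round(e[1],1),n,"far",np.round(np.median(far),1),"near",np.round(near,1),"L",np.round(np.median(L),1),"R",np.round(np.median(Rr),1))
E
python3 - <<'E'
from h import *
d,t=settle(5);print(t)
edges(d,np.array((625,-156)),165);edges(d,np.array((621.5,-66)),190);
cv2.imwrite("pics/c5.png",cv2.resize(d["color"][140:260,220:340,::-1],None,fx=5,fy=5,interpolation=2))
E
```

```text
[ 624.99586394 -155.6409266   148.66977066]
rim [-0. -0.] [48. 48.] 120 far 31.6 near [-32.5   8.5   7.7 -32.4] L -30.7 R 28.8
rim [-19.9  -9.2] [11.4 32.9] 8 far 31.6 near [-31.8 -31.8 -31.  -31. ] L -30.8 R 29.1
```

View pics/c5.png

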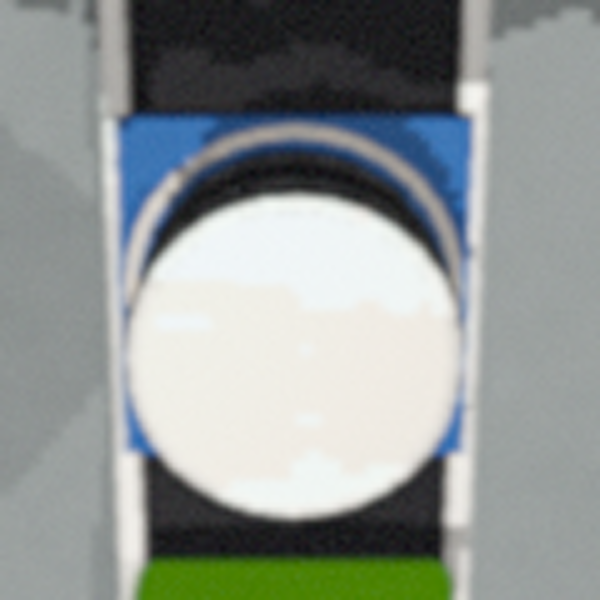

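White is on its pad, rim centre near (278.4,210.8), inside the ring.

```bash
python3 - <<'E'
from h import *
d,t=settle(1)
print(t,ray(d,(278.4,210.8),56)-[625,-156])
m=cv2.inRange(d["color"],(165,)*3,(255,)*3)
e=cv2.fitEllipse(np.array([(u,v) for a in np.arange(0,360,4) for r in [next(r for r in np.arange(20,50,.25) if d["color"][int(round(210.8+r*np.sin(np.radians(a)))),int(round(278.4+r*np.cos(np.radians(a))))].min()<185)] for u,v in [(278.4+r*np.cos(np.radians(a)),210.8+r*np.sin(np.radians(a)))] if r<36],np.float32))
print(e,ray(d,e[0],56)-[625,-156])
plan((622,-66,150,92.2),(618.3,22.5,150,92.2),(614.5,110,150,92.2))
E
```

```text
[ 625.05483986 -155.71349662  148.7073082 ] [-0.84703037 -0.74633444]
((278.5295104980469, 210.6126251220703), (64.16221618652344, 67.0649185180664), 90.6089096069336) [-0.75153256 -0.58622461]
[ 0.299  0.002 -0.004] [-0.003 -0.     0.002]
[ 0.295 -0.001  0.   ] [0. 0. 0.]
[ 0.292 -0.001  0.   ] [0. 0. 0.]
```

White is within 0.3 mm. Next I'll look at the other three from directly above.

apply_moves(deltas=[0.08,0,0,0,0,0,1,0.2,0,0,0,0,0,1,0.28,0,0,0,0,0,1,0.299,0.002,0,0,0,0,1,0.299,0.002,0,0,0,0,1])

```text
time: 34.5
tcp_pos: [622.6, -65.3, 149.2]
tcp_rot: [-2.175, -2.266, 0.001]
contact_force: [0.9, -0.7, 0.0]
finger_gap: 1.002
finger_force: 0.0
```

```bash
python3 - <<'E'
from h import *
d,t=settle(6);print(t)
for thr in(190,200,210): edges(d,np.array((621.5,-66)),thr)
E
```

```text
[622.56723083 -67.36850904 149.70095121]
rim [-1.2 -0.9] [58.2 62.3] 120 far 32.7 near [  8.    9.8   6.1 -31.9] L -30.4 R 28.6
rim [-1.3 -1. ] [58.9 62.8] 119 far 32.7 near [  8.    9.8   6.1 -31.9] L -30.4 R 28.6
rim [-1.2 -0.9] [59.4 63.5] 99 far 32.7 near [  8.    9.8   6.1 -31.9] L -30.4 R 28.6
```

apply_moves(deltas=[0.08,0,0,0,0,0,1,0.2,0,0,0,0,0,1,0.28,0,0,0,0,0,1,0.295,-0.001,0,0,0,0,1,0.295,-0.001,0,0,0,0,1])

```text
time: 35.3
tcp_pos: [618.9, 22.6, 149.7]
tcp_rot: [-2.176, -2.266, 0.0]
contact_force: [0.0, -0.8, 0.7]
finger_gap: 1.001
finger_force: 0.0
```

```bash
python3 - <<'E'
from h import *
d,t=settle(6);print(t)
for thr in(145,165,185): edges(d,np.array((618.,22)),thr)
E
```

```text
[618.93614199  21.07830428 149.79443398]
rim [-1.6 -0.2] [57.6 61. ] 120 far 33.1 near [ 18.3  21.  -30.6 -30.6] L -30.1 R 28.8
rim [-1.6 -0.2] [58.3 61.5] 120 far 33.1 near [ 18.3  21.  -30.6 -30.6] L -30.1 R 28.8
rim [-1.6 -0.1] [58.8 62.3] 120 far 33.1 near [ 18.3  21.  -30.6 -30.6] L -30.1 R 28.8
```

apply_moves(deltas=[0.08,0,0,0,0,0,1,0.2,0,0,0,0,0,1,0.28,0,0,0,0,0,1,0.292,-0.001,0,0,0,0,1,0.292,-0.001,0,0,0,0,1])

```text
time: 36.1
tcp_pos: [615.1, 109.9, 149.6]
tcp_rot: [2.177, 2.265, -0.0]
contact_force: [0.1, -0.6, 0.0]
finger_gap: 0.998
finger_force: 0.0
```

```bash
python3 - <<'E'
from h import *
d,t=settle(6);print(t)
for thr in(145,165,185): edges(d,np.array((614.5,110)),thr)
E
```

```text
[615.29840619 108.6655698  149.82698121]
rim [-1.9 -0.5] [57.8 61.6] 120 far 31.9 near [ 17.9  19.7 -32.  -32. ] L -30.0 R 29.2
rim [-1.8 -0.5] [58.3 62.1] 120 far 31.9 near [ 17.9  19.7 -32.  -32. ] L -30.0 R 29.2
rim [-1.9 -0.5] [58.7 62.7] 120 far 31.9 near [ 17.9  19.7 -32.  -32. ] L -30.0 R 29.2
```

```bash
python3 - <<'E'
from h import *
d,t=settle(4);s=ctrl.snapshot("scene");cv2.imwrite("pics/final.png",s["color"][:,:,::-1])
print(ctrl.observe()["joint_vel"].round(3))
E
```

```text
[-0.003  0.001 -0.003 -0.     0.     0.    -0.   ]
```

View pics/final.png

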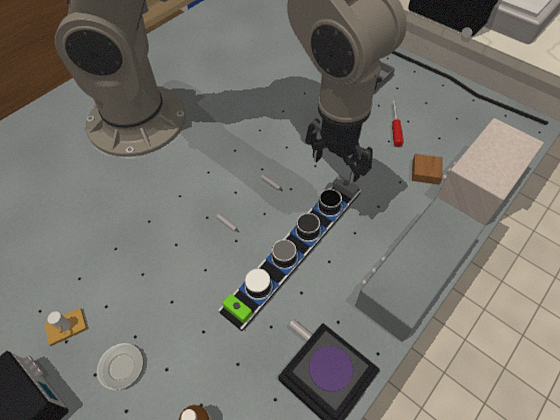

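The row runs white (258,282), mid grey (284,252), dark grey (308,227), black (330,203) from the green block, and the arm is clear.

```bash
python3 -c "
from rig import ctrl
print(ctrl.finish_job())"
```

```text
the job is handed in; nothing more can be done
None
```

I handed the job in at about 37 s: the four grey filters stand on the pads in order, white next to the green block through to black. My wrist-camera measurements put each within about 1.7 mm of its pad centre and inside its ring, and I never touched the amber filter.

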